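Lock the battery cover of the kitchen scales

ROBOT

A 7-joint arm with a two-finger parallel gripper is mounted at the origin on the work surface. World frame = base frame: x ahead of the robot, y to its left, z up, the work surface at z = 0. Lengths are in m, angles in rad, forces in N, time in s.
With the tool pointing down it reaches from about 0.35 to 0.9 m from the base axis. Payload 8.1 kg.
Tool frame: the origin (TCP) lies at the very end of the fingers, on their centre line; the grasp point (between the pads) lies 19 mm behind it; z points along the fingers, y is the direction in which the jaws open and shut (so a half turn about z gives the same grasp; the last joint's range is limited). The gripper opens to 92 mm and grips with 3 to 60 N. Pads are 19 mm wide; open, the fingers measure 130 mm over their backs; the gripper's body (75 mm by 190 mm) begins 47 mm behind the grasp point.
Start: joints at [-1.221, 0.434, 0.025, 1.573, -0.012, 1.134, -0.075], TCP at [0.273, 0.562, 0.202] pointing down, gripper open.
Joint ranges: [-2.62, 2.62], [-0.44, 2.09], [-1.27, 1.32], [0.08, 2.57], [-1.32, 4.46], [0.12, 2], [-2.74, 2.74]. Speed limits (rad/s): [2.22, 2.22, 3.01, 3.01, 3.14, 3.14, 3.14].

INTERFACE

Orientations are given as a rotation vector (axis times angle).
In Python, from cell import observe, get_image, sign_off gives the robot as it stands.
- The arm moves only by the tool arm_command, never from a script. Its argument "deltas" is a list of rows, each an object with "xyz": the shift along the tool's x, y, z in cm, a list of three; "turn": the turn about the tool's z in degrees; "jaw": the closure in counts, from 0 (fully open) to 255 (shut). A call has 1 to 5 rows; each row is the pose to reach, as a shift and turn from the pose measured when the call began, along the tool's axes at that moment; what a row does not reach only later rows make up. A row lasts 1/12 s, in which the tool goes at most 41.7 mm and 7.16 degrees, less where a joint would pass 70% of its speed; a pose out of reach is approached as far as the arm can. A call with a gripper value outside its range is refused whole. The fingers move at their own pace and stop on an object; "force" is the grip in N (left out, the last holds). Time passes only in rows, so rows that repeat a pose let the fingers close. It gives the time, the measured TCP pose, the force and the opening at its end, in the units of the state.
- observe(): the state, without advancing time (a new reading comes with each control period).
- get_image(name): name is "side" or "top" or "wrist"; returns a dict with "frame" (480x640x3 uint8, red, green, blue), "depth" (480x640 float32, m along the optical axis (not along the pixel's ray), 0 where there is no reading), "camera_matrix" (3x3 intrinsics, pixels), "distortion" ([k1, k2, p1, p2, k3] as OpenCV has them; the pictures are not rectified), "cam_to_world" (4x4, takes a point from camera to world coordinates). Camera axes: x right, y up, looking along -z (the intrinsics and any distortion apply to the point x, -y, -z); pixel columns grow to the right and rows downward; lengths in m; the calibration is good to about 2 mm. A picture is of the moment at which its call begins.
- sign_off(): hands the job in, once; it reports no verdict.
The state is a dict: "clock": time; "joints": joint angles; "dq": joint speeds; "joint_efforts": joint torques, N m; "position": TCP position; "ee_rot": TCP orientation; "force": force on the tool from outside, world axes, zero at the start; "ft_torque": the same for the moment, N m; "width": opening from 0.0 (shut) to 1.0 (fully open).
Only numpy, scipy, OpenCV 4.12 (cv2) and the standard library are available. Lean on these libraries where they do the work, as an engineer would, in place of code of your own. Each camera call takes 0.05 s, during which the arm holds its last target.

TASK

The kitchen scales lie upside down on the worktop. Take the square-handled screwdriver with the wide flat blade from the wooden rack, set the blade in the slotted screw of the battery cover, press the sprung screw down and, keeping it pressed, turn it clockwise (seen from above) as far as it goes, about a fifth of a turn, to lock the cover. Then stand the screwdriver back in its place in the rack and let go, without disturbing the other things around.

Things in the scene. Friction and masses are not known exactly. Their poses are not given: they have to be found in the camera images.
- driver_grip (a point): centre of the wide-bladed screwdriver's grey handle: square, 26 x 26 mm, 56 mm high, this point half-way up. It hangs upright in a slot of the rack by a round collar, 44 mm across, whose underside is 34 mm and top 28 mm below this point. z up along the shaft, x along the blade's width; grip the faces that look along y (the other screwdriver stands 74 mm away along x). 120 g
- driver_tip (a point): centre of the lower edge of the same screwdriver's flat steel blade, 94 mm below the handle's centre. Blade 30 mm wide along x, 5 mm thick along y, 16 mm high, on a shaft 10 mm across; axes as the handle's
- slot (a point): centre of the slot's floor in the cover's screw: a steel head 46 mm across, on the upturned white scales (190 x 150 mm, fixed; the small round rubber feet have no slot). About 44 mm above the table unpressed. z up, x along the slot, either end alike; it turns and sinks with the screw. Slot 14 mm wide, 10 mm deep, ends open; the blade has about 0.3 rad of play in it
- screw (a joint): turn of the screw, rad: grows clockwise seen from above; 0 to 0.15 at the start (unlocked), stop at 1.25; counts as locked above 0.9. Stays where it is left (friction about 0.06 N m)
- press (a joint): how far the screw is pressed down, m: 0 up, 0.006 at its stop; a spring holds it up with 4 N, 7 N fully down; it springs back when released
- rack: fixed wooden tool rack, 160 mm along x, 66 mm along y, flat top 80 mm above the table; origin on the table under its middle, z up. Two slots, 46 mm along x, 18 mm along y, through the 10 mm top plate, centred at x = -37 and +37 mm, y = 0; each holds one screwdriver. The blade passes through with its width along x, the collar rests on the top
- cutter: bystander: a plain steel biscuit-cutter ring, 72 mm across, 32 mm high
- shaker: bystander: a clear jar with a white cap, 64 mm across, 110 mm high
- timer: bystander: a small white box timer with a low round knob, 55 x 70 x 36 mm
- pointed: bystander: the other screwdriver in the rack: slim round handle (18 mm across, top 156 mm above the table) and thin 6 mm shaft with a point: not for this job; origin at its point
Not all that is in view belongs to the job. Of the things that look like the part that bears slot, the smaller one is meant. What is shaped like the part that bears driver_grip but green or turquoise is not meant.

How it is judged:
By the outcome, as a careful person would: the job done as asked, in the order asked, and still so for the second after the job is handed in, with the robot touching nothing.
It also fails if it takes over 54 s, if anything falls off the work surface, if the arm or the gripper's body presses on something with over 40 N, if the wrist force passes 120 N, or if a joint passes its speed limit or range.

## Working session

There is one attempt and no reset: what is moved stays moved. The work goes in short steps, Python scripts to look and compute and a tool call to move; the robot and the scene stay as the last step left them, time stands still between calls to the robot, and variables do not carry over. Pictures are saved under pics/ and viewed, and the job is handed in when it is done.

Besides the shell and the picture viewer there is one more tool, called by a JSON object that holds its "fn" and its "kwargs", one argument or row to a line. arm_command: Moves the arm, as the interface text tells. Its arguments: {"type":"object","properties":{"deltas":{"type":"array","items":{"type":"object","properties":{"xyz":{"type":"array","items":{"type":"number"}},"turn":{"type":"number"},"jaw":{"type":"number"}}}},"force":{"type":"number"}},"required":["deltas"]}

```bash
mkdir -p pics; ls
cat > h.py <<'E'
import numpy as np,cv2,pickle
from cell import observe,get_image
def snap(n,tag):
    d=get_image(n); cv2.imwrite(f'pics/{tag}.png',d['frame'][:,:,::-1]); pickle.dump(d,open(f'{tag}.pkl','wb')); return d
def ray(d,uv):
    p=cv2.undistortPoints(np.array(uv,float).reshape(-1,1,2),np.array(d['camera_matrix']),np.array(d['distortion'])).reshape(-1,2)
    v=np.c_[p[:,0],-p[:,1],-np.ones(len(p))]
    T=np.array(d['cam_to_world']); return T[:3,3],v@T[:3,:3].T
def onplane(d,uv,z):
    o,v=ray(d,uv); return o+v*((z-o[2])/v[:,2])[:,None]
def proj(d,P):
    T=np.array(d['cam_to_world']); q=(np.atleast_2d(P)-T[:3,3])@T[:3,:3]
    q=q*[1,-1,-1]
    return cv2.projectPoints(q,np.zeros(3),np.zeros(3),np.array(d['camera_matrix']),np.array(d['distortion']))[0].reshape(-1,2)
def cloud(d):
    h,w=d['depth'].shape; u,v=np.meshgrid(np.arange(w),np.arange(h))
    o,r=ray(d,np.c_[u.ravel(),v.ravel()]); return (o+r*d['depth'].reshape(-1,1)).reshape(h,w,3)
E
python3 - <<'E'
from h import *
for n in ['side','top','wrist']: d=snap(n,n+'0'); print(n,np.round(d['cam_to_world'],3).tolist(),(d['depth']>0).mean())
print(observe())
E
```

```text
pics
side [[0.964, 0.191, -0.186, 0.304], [-0.266, 0.726, -0.634, -0.593], [0.014, 0.66, 0.751, 0.748], [0.0, 0.0, 0.0, 1.0]] 0.9959212239583334
top [[0.017, 0.998, -0.062, 0.355], [-1.0, 0.018, 0.021, -0.019], [0.022, 0.062, 0.998, 1.444], [0.0, 0.0, 0.0, 1.0]] 0.9958854166666666
wrist [[0.437, -0.859, -0.268, 0.2], [0.899, 0.418, 0.13, 0.598], [0.0, -0.298, 0.955, 0.383], [0.0, 0.0, 0.0, 1.0]] 0.996015625
{'clock': 0.15, 'joints': array([-1.22059168,  0.43506009,  0.02497812,  1.57388934, -0.01158709,
        1.13396618, -0.0751036 ]), 'dq': array([ 0.00058449, -0.00194364,  0.00245702, -0.00326692, -0.00051141,
       -0.00045194, -0.0001229 ]), 'joint_efforts': array([ 2.06510536e-03, -6.68257856e+01,  9.86396223e-01, -3.14692426e+01,
       -6.04233658e-02,  3.93467420e-02,  1.49111984e-04]), 'position': array([0.27330299, 0.56162377, 0.20172659]), 'ee_rot': array([-7.05278301e-01, -3.06125378e+00,  1.83669857e-03]), 'force': array([ 0.07574538,  0.66138232, -0.68770494]), 'ft_torque': array([0.02055894, 0.03523216, 0.02641742]), 'width': 1.005796898612116}
```

View pics/side0.png

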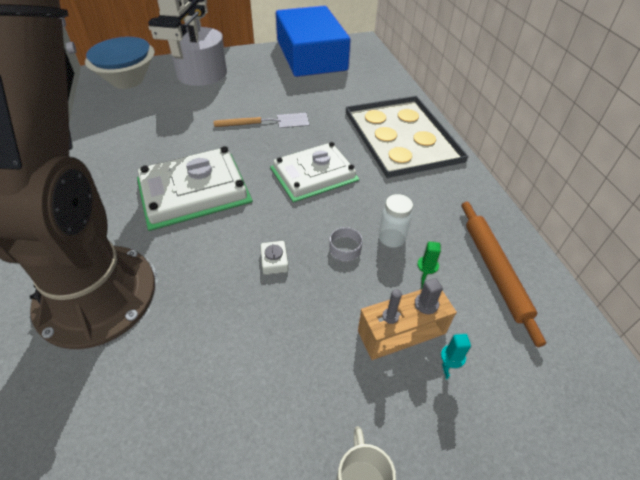

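View pics/top0.png

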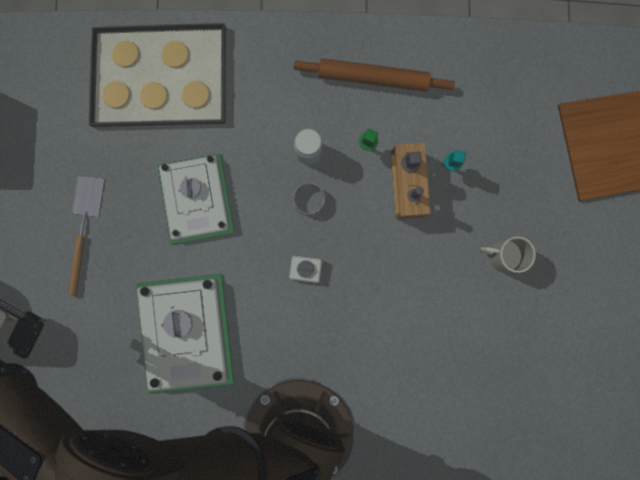

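View pics/wrist0.png

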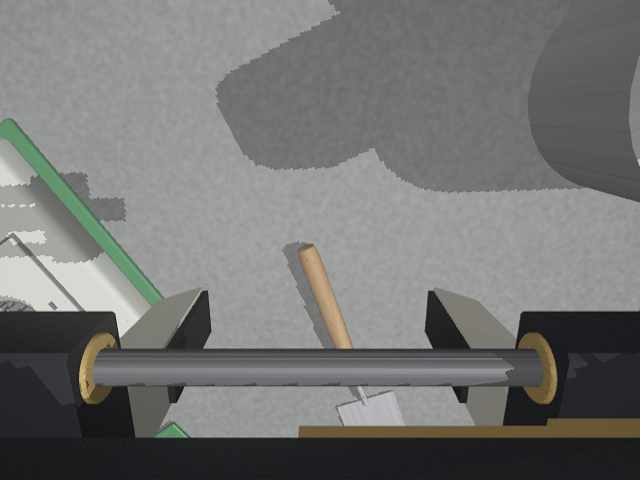

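The top view shows the rack at about (411,180) px, with the grey square handle at (413,158). The smaller scales' screw is at (191,188). Next I measure these.

Run:
```python
from h import *
d=pickle.load(open('top0.pkl','rb')); s=pickle.load(open('side0.pkl','rb'))
f=d['frame']
a=cv2.resize(f[130:230,370:480],None,fx=5,fy=5,interpolation=cv2.INTER_CUBIC)
b=cv2.resize(f[150:250,150:240],None,fx=5,fy=5,interpolation=cv2.INTER_CUBIC)
c=np.zeros((500,1010,3),np.uint8);c[:,:550]=a;c[:,555:1005]=b
cv2.imwrite('pics/crop_top.png',cv2.resize(c,(800,396))[:,:,::-1])
g=s['frame']
a=cv2.resize(g[240:390,340:490],None,fx=4,fy=4); b=cv2.resize(g[130:210,260:370],None,fx=4,fy=4)
cv2.imwrite('pics/crop_side1.png',a[:,:,::-1]);cv2.imwrite('pics/crop_side2.png',b[:,:,::-1])
for n,q in(('top',d),('side',s)):
    C=cloud(q); Z=C[...,2]
    m=(Z>.068)&(Z<.09)&(C[...,0]>.3)&(C[...,0]<.75)&(C[...,1]<-.12)&(C[...,1]>-.4)
    hsv=cv2.cvtColor(q['frame'],cv2.COLOR_RGB2HSV); w=m&(hsv[...,0]<25)&(hsv[...,1]>80)
    P=C[w]; print(n,'rack',len(P),np.median(P[:,2]),cv2.minAreaRect((P[:,:2]*1000).astype(np.float32)))
    hm=(Z>.125)&(C[...,0]>.3)&(C[...,0]<.75)&(C[...,1]<-.12)&(C[...,1]>-.4)
    nl,L,st,ce=cv2.connectedComponentsWithStats(hm.astype(np.uint8))
    for i in range(1,nl):
        if st[i,4]>8: P=C[L==i]; t=P[P[:,2]>P[:,2].max()-.006]; print(n,'h',ce[i],st[i,4],P[:,2].max(),cv2.minAreaRect((t[:,:2]*1000).astype(np.float32)),np.median(t,0))
    P=C.reshape(-1,3); k=(P[:,0]>.45)&(P[:,0]<.8)&(P[:,1]>.15)&(P[:,1]<.4)&(P[:,2]>.046)&(P[:,2]<.2); print(n,'scr',k.sum(),P[k].min(0),P[k].max(0),np.median(P[k],0))
```

```text
top rack 1555 0.0800707993704548 ((580.0919189453125, -243.41232299804688), (159.47994995117188, 68.23993682861328), 4.73275089263916)
top h [414.27058824 158.22941176] 170 0.15091061682080098 ((615.4989624023438, -239.22023010253906), (24.04379653930664, 18.8023681640625), 28.81855583190918) [ 0.61519599 -0.23877866  0.14624942]
top h [418.17808219 191.73972603] 73 0.15996783204750242 ((541.705322265625, -245.83877563476562), (13.03225326538086, 14.19683837890625), 28.3216552734375) [ 0.54177812 -0.24584648  0.15651784]
top scr 260 [0.53338294 0.22947753 0.04605363] [0.5991966  0.318956   0.06172271] [0.55565026 0.25502739 0.05230025]
side rack 2081 0.07976167376257204 ((578.3616333007812, -242.7290496826172), (160.8776397705078, 68.06678771972656), 5.294270038604736)
side h [431.8113879  287.48042705] 281 0.1446294192227865 ((613.5721435546875, -238.07191467285156), (25.83372688293457, 25.738346099853516), 8.808867454528809) [ 0.61296119 -0.23912646  0.14160904]
side h [395.29050279 297.57541899] 179 0.1581956535568858 ((540.7400512695312, -245.9204864501953), (16.30467987060547, 16.158525466918945), 66.76776123046875) [ 0.54102862 -0.24687144  0.15552688]
side scr 176 [0.53255983 0.22949776 0.04600523] [0.57702572 0.28094452 0.05926201] [0.55373301 0.24800444 0.05282555]
```

View pics/crop_top.png

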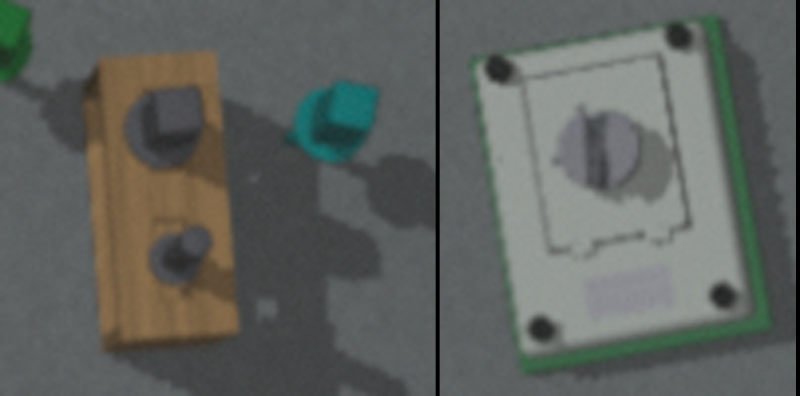

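View pics/crop_side1.png

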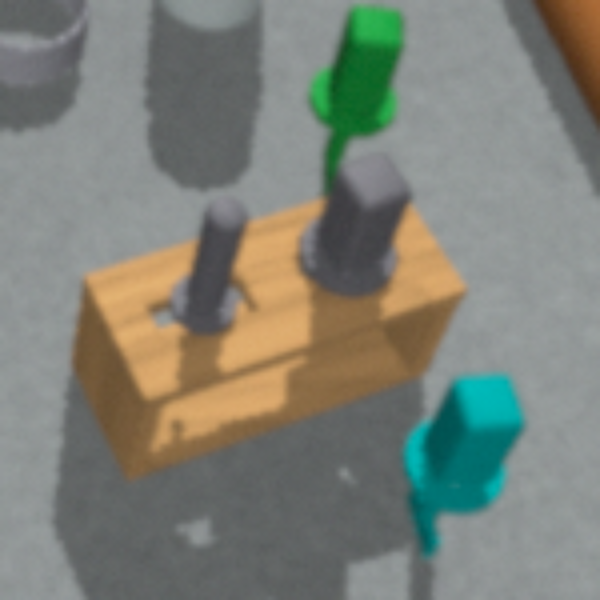

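View pics/crop_side2.png

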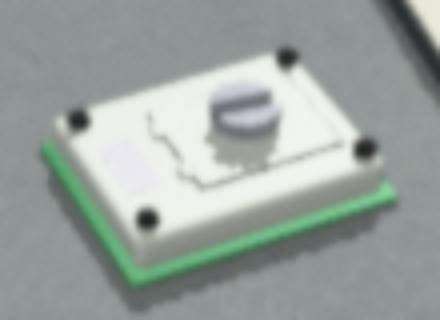

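The side crops show the square grey driver standing in the far slot of the rack, and the screw head on the small scales with its slot roughly along world x. Next: the slot angle, the decoy positions, and a helper that converts world moves to tool deltas.

```bash
cat >> h.py <<'E'
from scipy.spatial.transform import Rotation as Rn
def go(target,yaw=None):
    s=observe(); R=Rn.from_rotvec(s['ee_rot']).as_matrix(); p=np.array(s['position'])
    a=np.degrees(np.arctan2(R[1,0],R[0,0]))
    print('t',round(s['clock'],2),'p',p.round(4),'xyaw',round(a,2),'tilt',R[:,2].round(4),'F',np.round(s['force'],1),'T',np.round(s['ft_torque'],2),'w',round(s['width'],3),'q',np.round(s['joints'],2))
    print('delta cm',((np.array(target)-p)@R*100).round(2), 'turn', None if yaw is None else round(-((yaw-a+180)%360-180),1))
E
python3 - <<'E'
from h import *
for t in('top0','side0'):
    d=pickle.load(open(t+'.pkl','rb')); C=cloud(d); hsv=cv2.cvtColor(d['frame'],cv2.COLOR_RGB2HSV)
    near=(C[...,0]>.35)&(C[...,0]<.8)&(C[...,1]<-.05)&(C[...,1]>-.45)&(C[...,2]>.01)
    for nm,lo,hi in(('turq',85,95),('green',50,70)):
        m=near&(hsv[...,0]>lo)&(hsv[...,0]<hi)&(hsv[...,1]>150); P=C[m]; print(t,nm,len(P),P.min(0).round(3),P.max(0).round(3))
    m=near&(C[...,1]>-.18)&(C[...,2]>.02)&(hsv[...,1]<90);
    n,L,st,ce=cv2.connectedComponentsWithStats(m.astype(np.uint8))
    for i in range(1,n):
        if st[i,4]>30: print(t,ce[i].round(),C[L==i].min(0).round(3),C[L==i].max(0).round(3))
    # screw head
    k=(C[...,0]>.5)&(C[...,0]<.62)&(C[...,1]>.2)&(C[...,1]<.31)&(C[...,2]>.049)
    P=C[k]; print('head',len(P),cv2.minEnclosingCircle((P[:,:2]*1000).astype(np.float32)),P.mean(0),np.percentile(P[:,2],[50,90]))
go([.48,.25,.25])
E
```

```text
top0 turq 241 [ 0.606 -0.353  0.019] [ 0.643 -0.32   0.129]
top0 green 144 [ 0.646 -0.159  0.06 ] [ 0.68  -0.127  0.128]
head 214 ((555.8584594726562, 253.85519409179688), 24.662109375) [0.55505209 0.25300302 0.05345035] [0.05326186 0.05704903]
side0 turq 753 [ 0.602 -0.36   0.011] [ 0.642 -0.319  0.125]
side0 green 453 [ 0.644 -0.166  0.01 ] [ 0.685 -0.128  0.124]
head 143 ((553.8912353515625, 255.4351806640625), 26.174297332763672) [0.55351285 0.25162892 0.053431  ] [0.05337423 0.05571102]
t 0.15 p [0.2733 0.5616 0.2017] xyaw 154.05 tilt [-4.0e-04 -1.1e-03 -1.0e+00] F [ 0.1  0.7 -0.7] T [0.02 0.04 0.03] w 1.006 q [-1.22  0.44  0.02  1.57 -0.01  1.13 -0.08]
delta cm [-32.22 -18.98  -4.8 ] turn None
```

{"fn": "arm_command", "kwargs": {
  "deltas": [
    {"xyz": [-3.5,-1.3,-1],"jaw": 100},
    {"xyz": [-7,-2.6,-2],"jaw": 100},
    {"xyz": [-11,-4,-3],"jaw": 100},
    {"xyz": [-15,-5.5,-4],"jaw": 100},
    {"xyz": [-19,-7,-4.8],"jaw": 100}
  ],
  "force": 30
}}

```text
schema error: expected keys xyz, turn, jaw
```

{"fn": "arm_command", "kwargs": {
  "deltas": [
    {"xyz": [-4.5,-1.7,0],"turn": -6,"jaw": 100},
    {"xyz": [-9,-3.4,0],"turn": -12,"jaw": 100},
    {"xyz": [-13,-5,0],"turn": -18,"jaw": 100},
    {"xyz": [-17,-6.5,0],"turn": -24,"jaw": 100},
    {"xyz": [-21,-8,0],"turn": -31,"jaw": 100}
  ]
}}

```text
clock: 0.57
position: [0.4161, 0.4087, 0.2017]
ee_rot: [0.142, -3.138, 0.002]
force: [0.7, -0.0, 0.4]
width: 0.692
```

Run:
```python
from h import *
go([.57,.25,.25],185)
```

```text
t 0.57 p [0.4161 0.4087 0.2017] xyaw -174.83 tilt [-5.0e-04 -1.6e-03 -1.0e+00] F [ 0.7 -0.   0.4] T [ 0.02 -0.03 -0.01] w 0.692 q [-0.84  0.37 -0.04  1.67  0.02  1.1   0.78]
delta cm [-13.9  -17.2   -4.81] turn 0.2
```

{"fn": "arm_command", "kwargs": {
  "deltas": [
    {"xyz": [-2.4,-3,-1],"turn": 0,"jaw": 100},
    {"xyz": [-4.8,-6,-2],"turn": 0,"jaw": 100},
    {"xyz": [-7.4,-9,-3],"turn": 0,"jaw": 100},
    {"xyz": [-10,-12.4,-4],"turn": 0,"jaw": 100},
    {"xyz": [-12.4,-15.4,-4.8],"turn": 0,"jaw": 100}
  ]
}}

```text
clock: 0.98
position: [0.5544, 0.2649, 0.2504]
ee_rot: [0.142, -3.138, 0.002]
force: [1.4, 1.0, 0.3]
width: 0.609
```

{"fn": "arm_command", "kwargs": {
  "deltas": [
    {"xyz": [-1.5,-1.8,0],"turn": 0,"jaw": 100},
    {"xyz": [-1.5,-1.8,0],"turn": 0,"jaw": 100}
  ]
}}

```text
clock: 1.15
position: [0.5757, 0.2411, 0.2507]
ee_rot: [-0.127, 3.137, -0.008]
force: [-0.8, -0.7, -0.6]
width: 0.608
```

Run:
```python
from h import *
d=snap('wrist','w1')
go([.6145,-.239,.25],185)
print(proj(d,[[.555,.2535,.054]]))
```

```text
t 1.2 p [0.5732 0.2445 0.2502] xyaw -175.18 tilt [ 2.0e-04 -3.1e-03 -1.0e+00] F [-0.   0.  -0.8] T [0.09 0.04 0.01] w 0.607 q [-0.52  0.4   0.04  1.51 -0.01  1.24  1.18]
delta cm [ -0.05 -48.52   0.17] turn -0.2
[[332.48124915 181.21833251]]
```

View pics/w1.png

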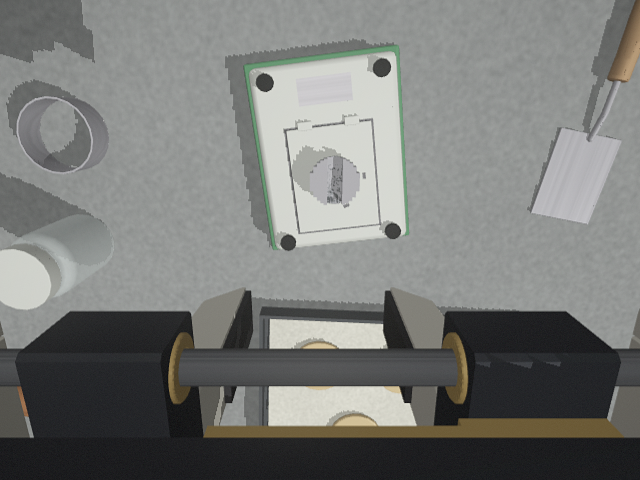

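The wrist view shows the screw head at about (334,180) px with its slot near vertical in the image. I measure it more closely.

Run:
```python
from h import *
d=pickle.load(open('w1.pkl','rb')); f=d['frame']
c=cv2.resize(f[140:220,290:380],None,fx=7,fy=7,interpolation=cv2.INTER_NEAREST); cv2.imwrite('pics/w1c.png',c[:,:,::-1])
C=cloud(d)
k=np.zeros(f.shape[:2],bool); k[145:215,300:370]=1
h=k&(C[...,2]>.0495)&(C[...,2]<.065); P=C[h]; print('ring',len(P),np.median(P[:,2]),cv2.minEnclosingCircle((P[:,:2]*1000).astype(np.float32)))
c0=np.array(cv2.minEnclosingCircle((P[:,:2]*1000).astype(np.float32))[0])/1000
s=k&(C[...,2]<.0475)&(C[...,2]>.039)&(np.hypot(C[...,0]-c0[0],C[...,1]-c0[1])<.021); P=C[s]
print('slot',len(P),np.median(P[:,2]),P[:,:2].mean(0),cv2.minAreaRect((P[:,:2]*1000).astype(np.float32)))
q=P[:,:2]-P[:,:2].mean(0); w,v=np.linalg.eigh(q.T@q); print(np.degrees(np.arctan2(v[1,1],v[0,1])),np.sqrt(w/len(P)))
print(np.bincount(((C[...,2][k]-.03)*1000).clip(0,40).astype(int)))
```

```text
ring 1239 0.053130710267899894 ((555.1100463867188, 255.3108367919922), 24.08320426940918)
slot 650 0.04313232863677305 [0.55489563 0.25528659] ((555.34814453125, 255.39207458496094), (40.92803192138672, 13.80257797241211), 4.465322494506836)
-174.74869117177136 [0.0040683  0.01190612]
[   0   16  191 1019 1249  388   29    2    0    1    2   48  261  297
  104   20    6    3    4    4    9   97  419  546  157    8    0    0
    0    0    0    0    0    0    0    0    0    0    0    0   20]
```

View pics/w1c.png

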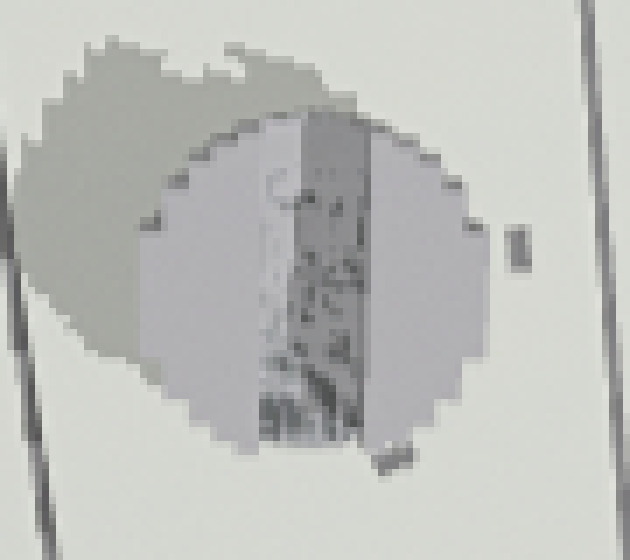

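{"fn": "arm_command", "kwargs": {
  "deltas": [
    {"xyz": [0,-4,0],"turn": 0,"jaw": 100},
    {"xyz": [0,-8,0],"turn": 0,"jaw": 100},
    {"xyz": [0,-12,0],"turn": 0,"jaw": 100},
    {"xyz": [0,-16,0],"turn": 0,"jaw": 100},
    {"xyz": [0,-20,0],"turn": 0,"jaw": 100}
  ]
}}

```text
clock: 1.62
position: [0.5892, 0.0449, 0.2505]
ee_rot: [0.135, -3.138, 0.004]
force: [0.6, -0.1, 0.3]
width: 0.606
```

{"fn": "arm_command", "kwargs": {
  "deltas": [
    {"xyz": [0,-4,0],"turn": 0,"jaw": 100},
    {"xyz": [0,-8,0],"turn": 0,"jaw": 100},
    {"xyz": [0,-12,0],"turn": 0,"jaw": 100},
    {"xyz": [0,-16,0],"turn": 0,"jaw": 100},
    {"xyz": [0,-20,0],"turn": 0,"jaw": 100}
  ]
}}

```text
clock: 2.03
position: [0.6062, -0.1544, 0.2507]
ee_rot: [0.139, -3.137, 0.002]
force: [1.9, 0.2, -0.6]
width: 0.604
```

Run:
```python
from h import *
go([.63,-.239,.25],185)
```

```text
t 2.03 p [ 0.6062 -0.1544  0.2507] xyaw -174.94 tilt [-0.001  -0.0015 -1.    ] F [ 1.9  0.2 -0.6] T [ 0.08 -0.02 -0.01] w 0.604 q [ 0.05  0.4   0.17  1.51 -0.07  1.24  1.89]
delta cm [-1.62 -8.64  0.08] turn 0.1
```

{"fn": "arm_command", "kwargs": {
  "deltas": [
    {"xyz": [-0.8,-4,0],"turn": 0,"jaw": 100},
    {"xyz": [-1.6,-8,0],"turn": 0,"jaw": 100},
    {"xyz": [-1.6,-8.6,0],"turn": 0,"jaw": 100},
    {"xyz": [-1.6,-8.6,0],"turn": 0,"jaw": 100}
  ]
}}

```text
clock: 2.37
position: [0.6292, -0.2415, 0.2497]
ee_rot: [0.132, -3.136, 0.004]
force: [0.6, -0.5, -0.1]
width: 0.605
```

Run:
```python
from h import *
d=snap('wrist','w2')
C=cloud(d); Z=C[...,2]; f=d['frame']; hsv=cv2.cvtColor(f,cv2.COLOR_RGB2HSV)
near=(C[...,0]>.45)&(C[...,0]<.7)&(C[...,1]<-.19)&(C[...,1]>-.3)
R=lambda P:cv2.minAreaRect((P[:,:2]*1000).astype(np.float32))
P=C[near&(Z>.136)&(Z<.149)&(C[...,0]>.58)]; print('top',len(P),P.mean(0),R(P))
w=near&(Z>.074)&(Z<.086)&(hsv[...,0]<25)&(hsv[...,1]>80); P=C[w]; print('rack',np.median(P[:,2]),R(P))
P=C[near&(Z>.084)&(Z<.09)&(hsv[...,1]<70)&(C[...,0]>.58)]; print('collar',len(P),cv2.minEnclosingCircle((P[:,:2]*1000).astype(np.float32)))
go([.6145,-.239,.25],185)
```

```text
top 1214 [ 0.61420768 -0.23786876  0.14050539] ((615.1538696289062, -237.7199249267578), (26.209278106689453, 25.919296264648438), 7.333268642425537)
rack 0.0790812398314023 ((578.9187622070312, -241.6852569580078), (158.46018981933594, 65.53986358642578), 4.931040287017822)
collar 711 ((615.1368408203125, -237.68887329101562), 21.735044479370117)
t 2.42 p [ 0.6296 -0.2386  0.2499] xyaw -175.0 tilt [-2.3e-03 -7.0e-04 -1.0e+00] F [-0.3  1.1 -0. ] T [ 0.16 -0.    0.02] w 0.607 q [ 0.16  0.49  0.19  1.38 -0.09  1.28  2.02]
delta cm [ 1.5   0.09 -0.01] turn -0.0
```

View pics/w2.png

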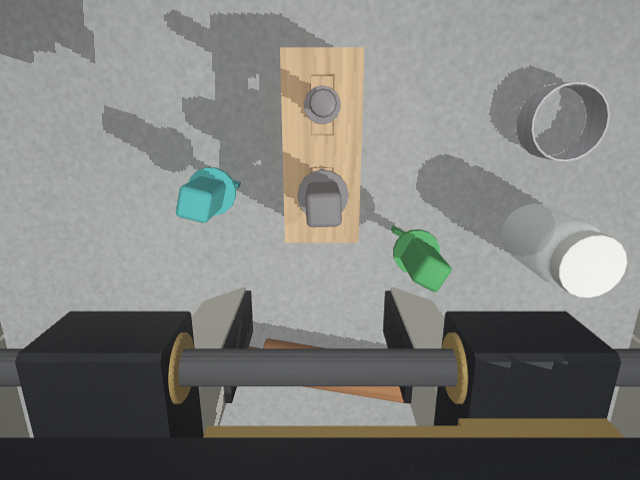

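{"fn": "arm_command", "kwargs": {
  "deltas": [
    {"xyz": [1.5,0.15,0.5],"turn": 0,"jaw": 100},
    {"xyz": [1.5,0.15,3],"turn": 0,"jaw": 100},
    {"xyz": [1.5,0.15,6],"turn": 0,"jaw": 100},
    {"xyz": [1.5,0.15,8],"turn": 0,"jaw": 100},
    {"xyz": [1.5,0.15,8],"turn": 0,"jaw": 100}
  ]
}}

```text
clock: 2.83
position: [0.612, -0.2338, 0.1654]
ee_rot: [0.142, -3.129, -0.006]
force: [-1.0, 0.7, 0.6]
width: 0.607
```

Run:
```python
from h import *
go([.6147,-.238,.100],185)
```

```text
t 2.83 p [ 0.612  -0.2338  0.1654] xyaw -174.79 tilt [-0.0093  0.0033 -1.    ] F [-1.   0.7  0.6] T [0.07 0.07 0.  ] w 0.607 q [ 0.17  0.52  0.18  1.54 -0.1   1.1   2.03]
delta cm [-0.29 -0.47  6.53] turn 0.2
```

{"fn": "arm_command", "kwargs": {
  "deltas": [
    {"xyz": [-0.3,-0.45,1.5],"turn": 0,"jaw": 100},
    {"xyz": [-0.3,-0.45,3.5],"turn": 0,"jaw": 100},
    {"xyz": [-0.3,-0.45,5.5],"turn": 0,"jaw": 100},
    {"xyz": [-0.3,-0.45,6.5],"turn": 0,"jaw": 100},
    {"xyz": [-0.3,-0.45,6.5],"turn": 0,"jaw": 100}
  ]
}}

```text
clock: 3.25
position: [0.6141, -0.2356, 0.099]
ee_rot: [0.146, -3.126, -0.009]
force: [-0.9, 0.2, 0.3]
width: 0.609
```

Run:
```python
from h import *
snap('side','s3')
go([.6147,-.238,.100],185)
```

```text
t 3.3 p [ 0.6148 -0.2364  0.1005] xyaw -174.7 tilt [-0.0102  0.0042 -0.9999] F [-0.2 -0.2  1.6] T [ 0.    0.01 -0.01] w 0.61 q [ 0.18  0.59  0.17  1.6  -0.11  0.98  2.04]
delta cm [ 0.03 -0.16  0.05] turn 0.3
```

View pics/s3.png

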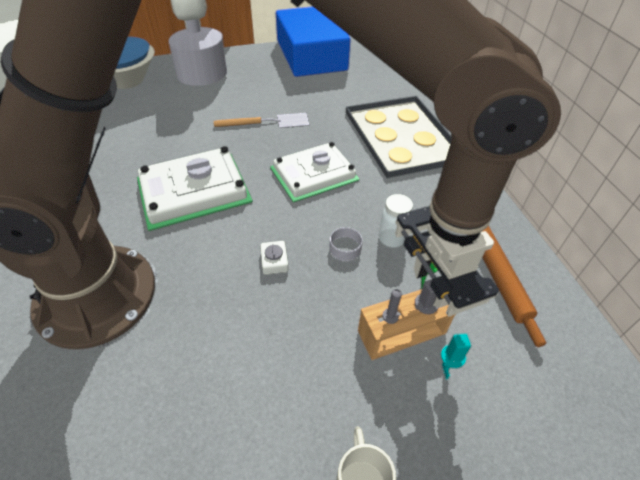

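The fingers straddle the square handle at about (428,290) px and touch nothing else, so I close.

{"fn": "arm_command", "kwargs": {
  "deltas": [
    {"xyz": [0,-0.15,0],"turn": 0,"jaw": 140},
    {"xyz": [0,-0.15,0],"turn": 0,"jaw": 190},
    {"xyz": [0,-0.15,0],"turn": 0,"jaw": 255},
    {"xyz": [0,-0.15,0],"turn": 0,"jaw": 255},
    {"xyz": [0,-0.15,0],"turn": 0,"jaw": 255}
  ],
  "force": 45
}}

```text
clock: 3.72
position: [0.6153, -0.238, 0.1012]
ee_rot: [0.145, -3.129, -0.007]
force: [-0.6, -0.2, 0.5]
width: 0.295
```

{"fn": "arm_command", "kwargs": {
  "deltas": [
    {"xyz": [0,0,0],"turn": 0,"jaw": 255},
    {"xyz": [0,0,0],"turn": 0,"jaw": 255},
    {"xyz": [0,0,0],"turn": 0,"jaw": 255}
  ]
}}

```text
clock: 3.97
position: [0.6152, -0.2379, 0.1011]
ee_rot: [0.145, -3.129, -0.007]
force: [-0.6, -0.8, -1.0]
width: 0.282
```

Run:
```python
from h import *
go([.6147,-.238,.23],185)
```

```text
t 3.97 p [ 0.6152 -0.2379  0.1011] xyaw -174.71 tilt [-0.0094  0.0041 -0.9999] F [-0.6 -0.8 -1. ] T [ 0.03 -0.02 -0.02] w 0.282 q [ 0.18  0.59  0.17  1.59 -0.11  0.98  2.05]
delta cm [  0.17   0.06 -12.89] turn 0.3
```

{"fn": "arm_command", "kwargs": {
  "deltas": [
    {"xyz": [0,0,-0.5],"turn": 0,"jaw": 255},
    {"xyz": [0,0,-1.5],"turn": 0,"jaw": 255},
    {"xyz": [0,0,-3],"turn": 0,"jaw": 255},
    {"xyz": [0,0,-4.5],"turn": 0,"jaw": 255},
    {"xyz": [0,0,-6],"turn": 0,"jaw": 255}
  ]
}}

```text
clock: 4.38
position: [0.6159, -0.2383, 0.1627]
ee_rot: [0.145, -3.129, -0.007]
force: [-0.5, -0.2, -1.2]
width: 0.279
```

{"fn": "arm_command", "kwargs": {
  "deltas": [
    {"xyz": [0,0,-2],"turn": 0,"jaw": 255},
    {"xyz": [0,0,-4],"turn": 0,"jaw": 255},
    {"xyz": [0,0,-6],"turn": 0,"jaw": 255},
    {"xyz": [0,0,-7],"turn": 0,"jaw": 255},
    {"xyz": [0,0,-7],"turn": 0,"jaw": 255}
  ]
}}

```text
clock: 4.8
position: [0.6179, -0.2392, 0.2361]
ee_rot: [0.145, -3.134, -0.004]
force: [0.4, 0.4, 0.2]
width: 0.277
```

Run:
```python
from h import *
d=snap('side','s4'); cv2.imwrite('pics/s4c.png',cv2.resize(d['frame'][200:380,340:500],None,fx=3,fy=3)[:,:,::-1])
go([.555,.2553,.23],185)
```

```text
t 4.85 p [ 0.6171 -0.2389  0.234 ] xyaw -174.72 tilt [-0.0065  0.0032 -1.    ] F [ 0.1 -0.  -0.9] T [ 0.01 -0.01  0.03] w 0.282 q [ 0.17  0.48  0.19  1.43 -0.09  1.25  2.03]
delta cm [ 1.63 49.78  0.6 ] turn 0.3
```

View pics/s4c.png

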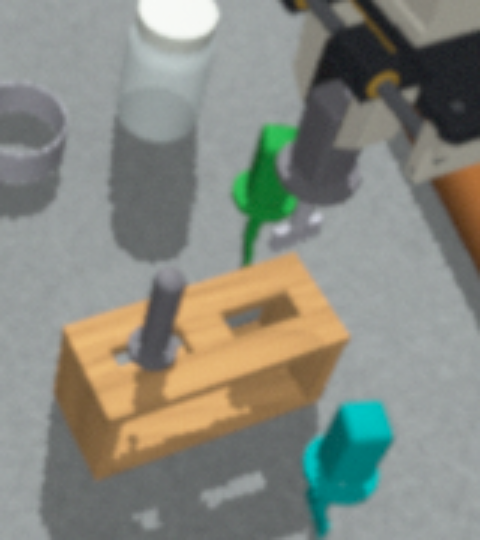

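The driver is lifted clear, with its blade visible at about (300,225) px in the crop and the slot below it empty. I carry it to the scales.

{"fn": "arm_command", "kwargs": {
  "deltas": [
    {"xyz": [0.1,3,0],"turn": 0,"jaw": 255},
    {"xyz": [0.2,7,0],"turn": 0,"jaw": 255},
    {"xyz": [0.4,11,0],"turn": 0,"jaw": 255},
    {"xyz": [0.5,15,0],"turn": 0,"jaw": 255},
    {"xyz": [0.6,19,0],"turn": 0,"jaw": 255}
  ]
}}

```text
clock: 5.27
position: [0.5922, -0.0485, 0.2332]
ee_rot: [0.144, -3.13, -0.006]
force: [0.7, 0.8, -1.0]
width: 0.277
```

{"fn": "arm_command", "kwargs": {
  "deltas": [
    {"xyz": [0.1,4,0],"turn": 0,"jaw": 255},
    {"xyz": [0.2,8,0],"turn": 0,"jaw": 255},
    {"xyz": [0.4,12,0],"turn": 0,"jaw": 255},
    {"xyz": [0.5,16,0],"turn": 0,"jaw": 255},
    {"xyz": [0.6,20,0],"turn": 0,"jaw": 255}
  ]
}}

```text
clock: 5.68
position: [0.5664, 0.1517, 0.2326]
ee_rot: [0.144, -3.127, -0.005]
force: [0.4, 0.0, -1.4]
width: 0.281
```

Run:
```python
from h import *
go([.555,.2553,.2],185)
```

```text
t 5.68 p [0.5664 0.1517 0.2326] xyaw -174.73 tilt [-0.011   0.0024 -0.9999] F [ 0.4  0.  -1.4] T [ 0.03 -0.05  0.02] w 0.281 q [-0.4   0.35  0.07  1.62 -0.03  1.18  1.34]
delta cm [ 0.15 10.41  3.3 ] turn 0.3
```

{"fn": "arm_command", "kwargs": {
  "deltas": [
    {"xyz": [0.1,4,0],"turn": 0,"jaw": 255},
    {"xyz": [0.15,8,1],"turn": 0,"jaw": 255},
    {"xyz": [0.15,10.4,2.5],"turn": 0,"jaw": 255},
    {"xyz": [0.15,10.4,4],"turn": 0,"jaw": 255},
    {"xyz": [0.15,10.4,5],"turn": 0,"jaw": 255}
  ]
}}

```text
clock: 6.1
position: [0.5526, 0.257, 0.1799]
ee_rot: [0.15, -3.123, -0.003]
force: [0.2, -1.4, -1.3]
width: 0.279
```

{"fn": "arm_command", "kwargs": {
  "deltas": [
    {"xyz": [0,0,1.5],"turn": 0,"jaw": 255},
    {"xyz": [0,0,2.5],"turn": 0,"jaw": 255},
    {"xyz": [0,0,2.5],"turn": 0,"jaw": 255}
  ]
}}

```text
clock: 6.35
position: [0.5507, 0.2549, 0.1519]
ee_rot: [0.148, -3.119, 0.001]
force: [-0.0, -0.1, -1.8]
width: 0.278
```

Run:
```python
from h import *
go([.555,.2553,.15],185)
d=snap('side','s5'); cv2.imwrite('pics/s5c.png',cv2.resize(d['frame'][100:220,250:390],None,fx=5,fy=5,interpolation=cv2.INTER_CUBIC)[:,:,::-1])
d=snap('wrist','w5'); cv2.imwrite('pics/w5.png',d['frame'][:,:,::-1])
```

```text
t 6.35 p [0.5507 0.2549 0.1519] xyaw -174.58 tilt [-0.0191 -0.0018 -0.9998] F [-0.  -0.1 -1.8] T [ 0.    0.03 -0.05] w 0.278 q [-0.54  0.46  0.03  1.67 -0.02  1.03  1.17]
delta cm [-0.43 -0.01  0.18] turn 0.4
```

View pics/s5c.png

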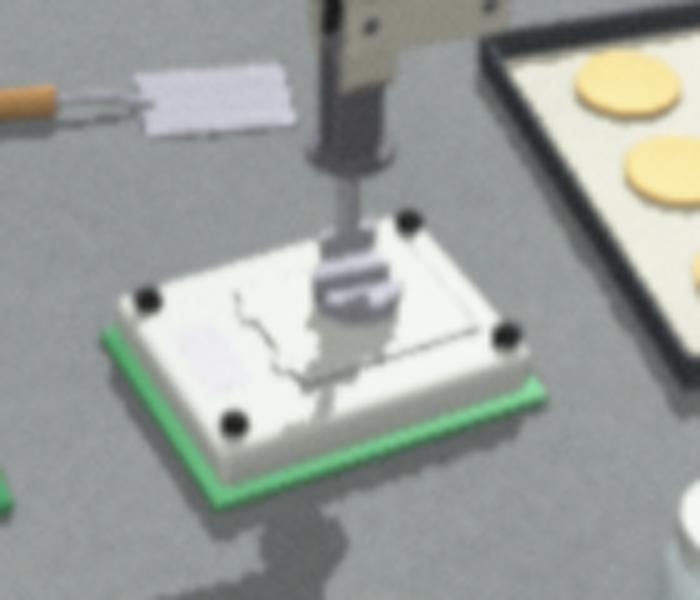

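View pics/w5.png

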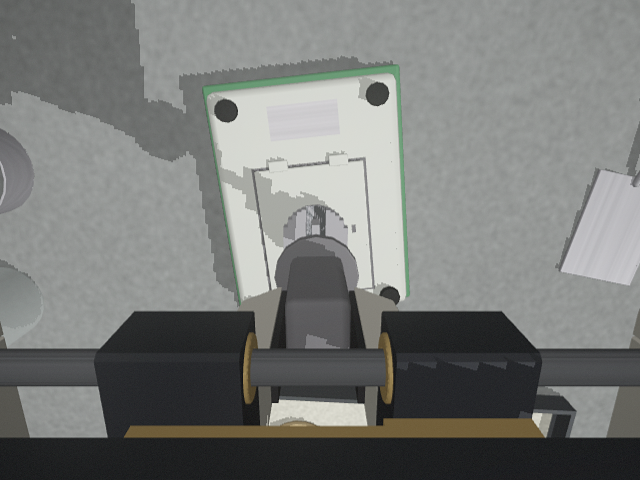

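The blade hangs just above the slot, lined up with it in both the side and wrist views. I go down into the slot, without pressing yet.

{"fn": "arm_command", "kwargs": {
  "deltas": [
    {"xyz": [-0.45,0,0],"turn": 0,"jaw": 255},
    {"xyz": [-0.45,0,0.5],"turn": 0,"jaw": 255},
    {"xyz": [-0.45,0,1.2],"turn": 0,"jaw": 255},
    {"xyz": [-0.45,0,1.9],"turn": 0,"jaw": 255},
    {"xyz": [-0.45,0,2.2],"turn": 0,"jaw": 255}
  ]
}}

```text
clock: 6.87
position: [0.5559, 0.256, 0.1313]
ee_rot: [0.148, -3.121, -0.001]
force: [-1.0, -0.8, -0.1]
width: 0.279
```

Run:
```python
from h import *
go([.555,.2553,.1185],185)
d=snap('side','s6'); cv2.imwrite('pics/s6c.png',cv2.resize(d['frame'][100:220,250:390],None,fx=5,fy=5,interpolation=cv2.INTER_CUBIC)[:,:,::-1])
```

```text
t 6.87 p [0.5559 0.256  0.1313] xyaw -174.58 tilt [-1.670e-02 -3.000e-04 -9.999e-01] F [-1.  -0.8 -0.1] T [ 0.06 -0.01  0.04] w 0.279 q [-0.53  0.49  0.03  1.68 -0.03  0.99  1.17]
delta cm [ 0.07 -0.06  1.28] turn 0.4
```

View pics/s6c.png

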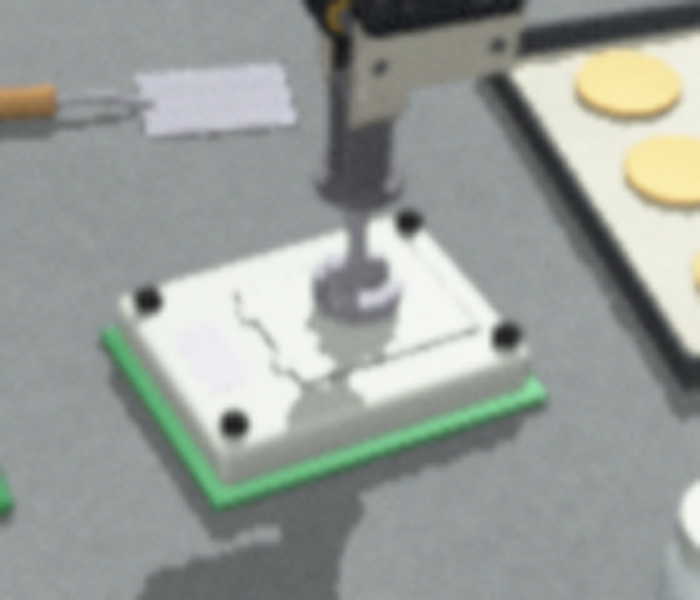

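The blade is in the slot with no contact force yet. I press down gradually.

{"fn": "arm_command", "kwargs": {
  "deltas": [
    {"xyz": [0,-0.05,0.4],"turn": 0,"jaw": 255},
    {"xyz": [0,-0.05,0.7],"turn": 0,"jaw": 255},
    {"xyz": [0,-0.05,0.9],"turn": 0,"jaw": 255},
    {"xyz": [0,-0.05,1.0],"turn": 0,"jaw": 255},
    {"xyz": [0,-0.05,1.0],"turn": 0,"jaw": 255}
  ]
}}

```text
clock: 7.33
position: [0.5556, 0.2555, 0.1213]
ee_rot: [0.148, -3.121, -0.0]
force: [-0.2, -0.8, 4.8]
width: 0.284
```

Run:
```python
from h import *
go([.555,.2553,.1185],185)
```

```text
t 7.33 p [0.5556 0.2555 0.1213] xyaw -174.58 tilt [-1.700e-02 -5.000e-04 -9.999e-01] F [-0.2 -0.8  4.8] T [-0.14  0.24  0.01] w 0.284 q [-0.53  0.5   0.03  1.69 -0.03  0.97  1.17]
delta cm [ 0.06 -0.01  0.28] turn 0.4
```

{"fn": "arm_command", "kwargs": {
  "deltas": [
    {"xyz": [0,0,0.2],"turn": 0,"jaw": 255},
    {"xyz": [0,0,0.35],"turn": 0,"jaw": 255},
    {"xyz": [0,0,0.4],"turn": 0,"jaw": 255},
    {"xyz": [0,0,0.4],"turn": 0,"jaw": 255}
  ]
}}

```text
clock: 7.67
position: [0.5563, 0.2557, 0.1188]
ee_rot: [0.148, -3.123, -0.002]
force: [-3.0, -2.3, 14.8]
width: 0.278
```

Run:
```python
from h import *
go([.555,.2553,.1185],185)
```

```text
t 7.67 p [0.5563 0.2557 0.1188] xyaw -174.59 tilt [-1.510e-02  4.000e-04 -9.999e-01] F [-3.  -2.3 14.8] T [-0.61  0.94 -0.03] w 0.278 q [-0.53  0.5   0.03  1.69 -0.03  0.96  1.17]
delta cm [ 0.13 -0.02  0.04] turn 0.4
```

The screw is on its stop at about 15 N. I turn clockwise, which is positive about the tool z pointing down, and keep the pressure on.

{"fn": "arm_command", "kwargs": {
  "deltas": [
    {"xyz": [0,0,0.12],"turn": 5,"jaw": 255},
    {"xyz": [0,0,0.12],"turn": 10,"jaw": 255},
    {"xyz": [0,0,0.12],"turn": 15,"jaw": 255},
    {"xyz": [0,0,0.12],"turn": 20,"jaw": 255},
    {"xyz": [0,0,0.12],"turn": 25,"jaw": 255}
  ]
}}

```text
clock: 8.08
position: [0.5573, 0.2561, 0.1188]
ee_rot: [-0.539, -3.082, 0.001]
force: [-0.6, -1.4, 9.6]
width: 0.279
```

Run:
```python
from h import *
go([.555,.2553,.1185],105)
```

```text
t 8.08 p [0.5573 0.2561 0.1188] xyaw 160.18 tilt [-0.0128  0.0015 -0.9999] F [-0.6 -1.4  9.6] T [-0.27  0.25  0.08] w 0.279 q [-0.61  0.5   0.14  1.7  -0.09  0.96  0.79]
delta cm [ 0.19 -0.16  0.04] turn 55.2
```

{"fn": "arm_command", "kwargs": {
  "deltas": [
    {"xyz": [0.1,-0.1,0.15],"turn": 5,"jaw": 255},
    {"xyz": [0.15,-0.12,0.15],"turn": 10,"jaw": 255},
    {"xyz": [0.15,-0.12,0.15],"turn": 15,"jaw": 255},
    {"xyz": [0.15,-0.12,0.15],"turn": 20,"jaw": 255},
    {"xyz": [0.15,-0.12,0.15],"turn": 25,"jaw": 255}
  ]
}}

```text
clock: 8.5
position: [0.5573, 0.256, 0.1188]
ee_rot: [-1.2, -2.893, 0.001]
force: [1.3, -0.5, 9.1]
width: 0.278
```

Run:
```python
from h import *
go([.555,.2553,.1185],105)
d=snap('side','s7'); cv2.imwrite('pics/s7c.png',cv2.resize(d['frame'][100:220,250:390],None,fx=5,fy=5,interpolation=cv2.INTER_CUBIC)[:,:,::-1])
```

```text
t 8.5 p [0.5573 0.256  0.1188] xyaw 134.94 tilt [-0.0089  0.0031 -1.    ] F [ 1.3 -0.5  9.1] T [-0.28 -0.31  0.11] w 0.278 q [-0.69  0.5   0.25  1.71 -0.16  0.96  0.41]
delta cm [ 0.11 -0.21  0.04] turn 29.9
```

View pics/s7c.png

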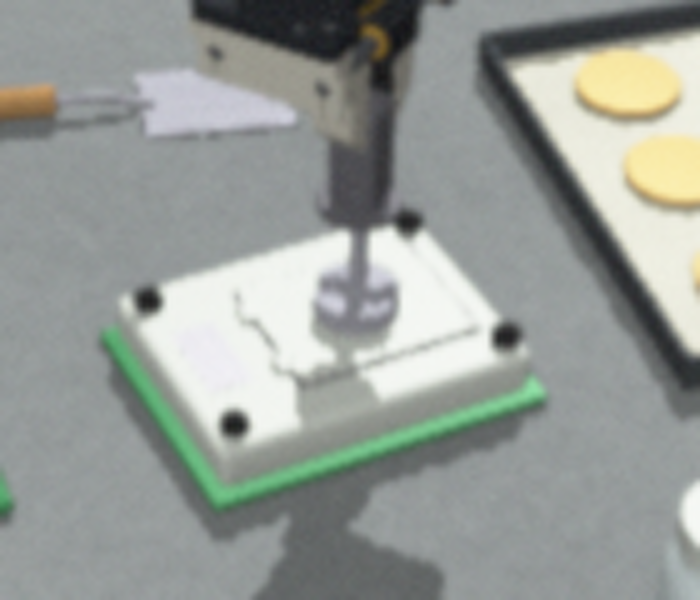

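The slot is turning with the blade, so I continue.

{"fn": "arm_command", "kwargs": {
  "deltas": [
    {"xyz": [0.05,-0.1,0.15],"turn": 5,"jaw": 255},
    {"xyz": [0.08,-0.15,0.15],"turn": 10,"jaw": 255},
    {"xyz": [0.08,-0.15,0.15],"turn": 15,"jaw": 255},
    {"xyz": [0.08,-0.15,0.15],"turn": 20,"jaw": 255},
    {"xyz": [0.08,-0.15,0.15],"turn": 22,"jaw": 255}
  ]
}}

```text
clock: 8.97
position: [0.5577, 0.2558, 0.1188]
ee_rot: [-1.747, -2.603, -0.001]
force: [1.1, -2.2, 10.5]
width: 0.275
```

Run:
```python
from h import *
go([.555,.2553,.1185],105)
```

```text
t 8.97 p [0.5577 0.2558 0.1188] xyaw 112.25 tilt [-0.0048  0.0043 -1.    ] F [ 1.1 -2.2 10.5] T [-0.49 -0.3   0.12] w 0.275 q [-0.76  0.51  0.36  1.72 -0.22  0.95  0.07]
delta cm [ 0.05 -0.27  0.04] turn 7.3
```

{"fn": "arm_command", "kwargs": {
  "deltas": [
    {"xyz": [0,-0.1,0.15],"turn": 3,"jaw": 255},
    {"xyz": [0,-0.15,0.15],"turn": 6,"jaw": 255},
    {"xyz": [0,-0.15,0.15],"turn": 8,"jaw": 255},
    {"xyz": [0,-0.15,0.15],"turn": 8,"jaw": 255}
  ]
}}

```text
clock: 9.3
position: [0.5579, 0.2555, 0.1188]
ee_rot: [-1.929, -2.474, -0.005]
force: [0.7, -0.8, 12.1]
width: 0.279
```

Run:
```python
from h import *
go([.555,.2553,.1185],105)
d=snap('side','s8'); cv2.imwrite('pics/s8c.png',cv2.resize(d['frame'][100:220,250:390],None,fx=5,fy=5,interpolation=cv2.INTER_CUBIC)[:,:,::-1])
```

```text
t 9.3 p [0.5579 0.2555 0.1188] xyaw 104.11 tilt [-0.0014  0.0054 -1.    ] F [ 0.7 -0.8 12.1] T [-0.46  0.13  0.03] w 0.279 q [-0.78  0.51  0.39  1.73 -0.24  0.95 -0.05]
delta cm [ 0.06 -0.29  0.03] turn -0.9
```

View pics/s8c.png

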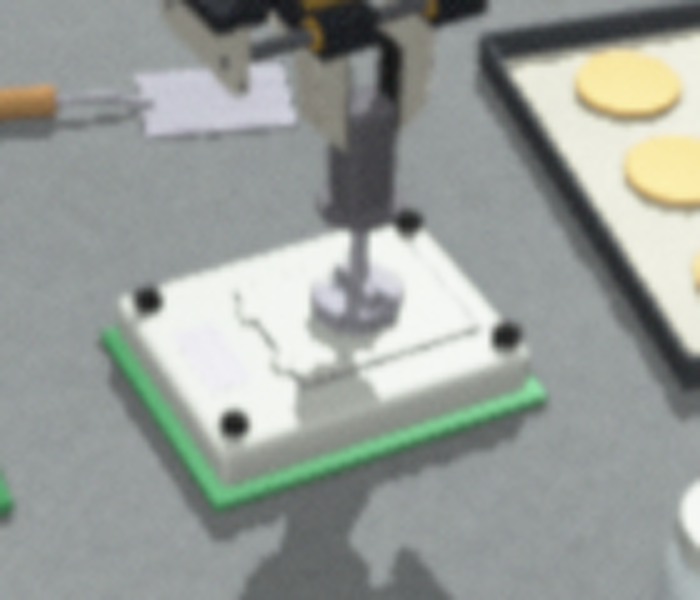

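{"fn": "arm_command", "kwargs": {
  "deltas": [
    {"xyz": [0,-0.15,0.15],"turn": 3,"jaw": 255},
    {"xyz": [0,-0.15,0.15],"turn": 6,"jaw": 255},
    {"xyz": [0,-0.15,0.15],"turn": 8,"jaw": 255},
    {"xyz": [0,-0.15,0.15],"turn": 8,"jaw": 255}
  ]
}}

```text
clock: 9.68
position: [0.5579, 0.2553, 0.1188]
ee_rot: [-2.098, -2.334, -0.009]
force: [-1.2, -1.5, 12.5]
width: 0.28
```

Run:
```python
from h import *
go([.555,.2553,.1185],95)
```

```text
t 9.68 p [0.5579 0.2553 0.1188] xyaw 96.11 tilt [ 0.0017  0.0064 -1.    ] F [-1.2 -1.5 12.5] T [-0.55  0.27  0.43] w 0.28 q [-0.81  0.51  0.43  1.73 -0.26  0.95 -0.17]
delta cm [ 0.03 -0.29  0.03] turn 1.1
```

{"fn": "arm_command", "kwargs": {
  "deltas": [
    {"xyz": [0,-0.1,0.15],"turn": 2,"jaw": 255},
    {"xyz": [0,-0.1,0.15],"turn": 3,"jaw": 255},
    {"xyz": [0,-0.1,0.15],"turn": 3,"jaw": 255}
  ]
}}

```text
clock: 9.93
position: [0.5581, 0.2554, 0.1188]
ee_rot: [-2.159, -2.28, -0.013]
force: [-1.5, -2.9, 12.6]
width: 0.28
```

Run:
```python
from h import *
go([.555,.2553,.1185],95)
```

```text
t 9.93 p [0.5581 0.2554 0.1188] xyaw 93.13 tilt [ 0.0043  0.0071 -1.    ] F [-1.5 -2.9 12.6] T [-0.6   0.56  0.83] w 0.28 q [-0.82  0.51  0.44  1.73 -0.27  0.95 -0.21]
delta cm [ 0.   -0.31  0.03] turn -1.9
```

The torque rose to 0.8 N m with the angle no longer following freely, so the screw is at its stop. I relax the turn within the play and lift straight out.

{"fn": "arm_command", "kwargs": {
  "deltas": [
    {"xyz": [0,0,0],"turn": -3,"jaw": 255},
    {"xyz": [0,0,0],"turn": -7,"jaw": 255},
    {"xyz": [0,0,0],"turn": -7,"jaw": 255},
    {"xyz": [0,0,-0.5],"turn": -7,"jaw": 255},
    {"xyz": [0,0,-1],"turn": -7,"jaw": 255}
  ]
}}

```text
clock: 10.35
position: [0.5577, 0.2551, 0.1287]
ee_rot: [-2.016, -2.407, -0.011]
force: [-0.7, -0.3, -1.2]
width: 0.282
```

{"fn": "arm_command", "kwargs": {
  "deltas": [
    {"xyz": [0,0,-1],"turn": 0,"jaw": 255},
    {"xyz": [0,0,-2.5],"turn": 0,"jaw": 255},
    {"xyz": [0,0,-5],"turn": 0,"jaw": 255},
    {"xyz": [0,0,-8],"turn": 0,"jaw": 255},
    {"xyz": [0,0,-10],"turn": 0,"jaw": 255}
  ]
}}

```text
clock: 10.77
position: [0.558, 0.2547, 0.2318]
ee_rot: [-2.018, -2.407, -0.015]
force: [1.1, -0.1, -0.8]
width: 0.277
```

{"fn": "arm_command", "kwargs": {
  "deltas": [
    {"xyz": [0,0,0],"turn": 0,"jaw": 255},
    {"xyz": [0,0,0],"turn": 0,"jaw": 255}
  ]
}}

```text
clock: 10.93
position: [0.5589, 0.2551, 0.2338]
ee_rot: [2.018, 2.407, 0.02]
force: [-0.1, 0.2, -1.8]
width: 0.281
```

Run:
```python
from h import *
go([.6147,-.238,.235],185)
d=snap('top','t9'); s=snap('side','s9'); w=snap('wrist','w9')
cv2.imwrite('pics/s9c.png',cv2.resize(s['frame'][60:220,250:390],None,fx=4,fy=4,interpolation=cv2.INTER_CUBIC)[:,:,::-1])
```

```text
t 10.93 p [0.5589 0.2551 0.2338] xyaw 100.06 tilt [ 0.0086  0.0095 -0.9999] F [-0.1  0.2 -1.8] T [-0.06  0.04  0.02] w 0.281 q [-0.83  0.4   0.45  1.59 -0.19  1.18 -0.16]
delta cm [-49.52  -3.11  -0.55] turn -84.9
```

View pics/s9c.png

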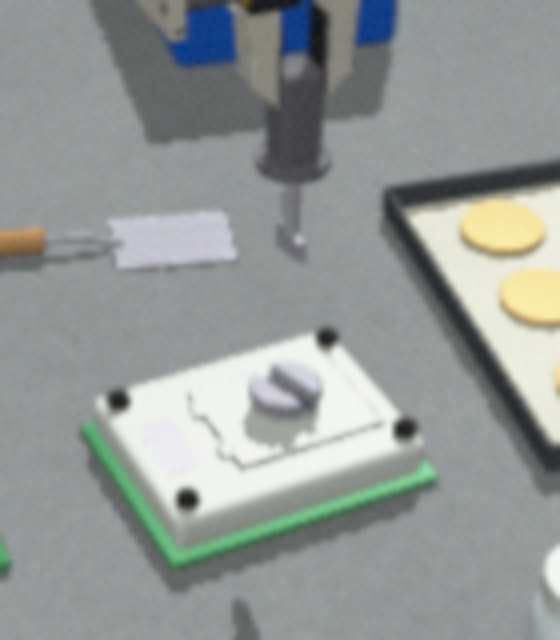

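View pics/w9.png

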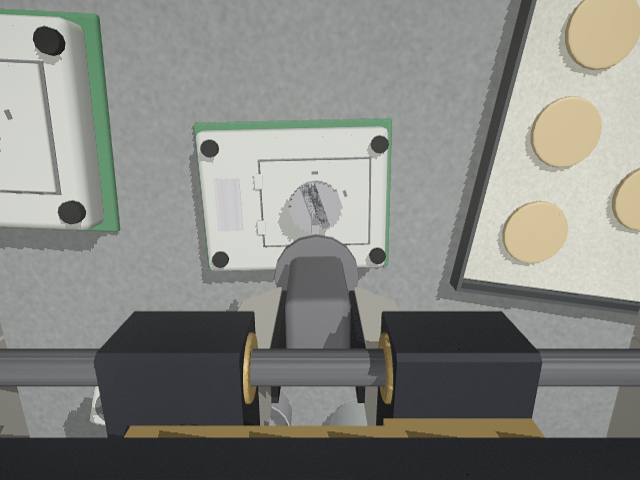

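The wrist view shows the slot clearly turned. I measure the new angle, and the handle's yaw in the grip.

Run:
```python
from h import *
for t in('w9','s9','t9'):
    d=pickle.load(open(t+'.pkl','rb')); C=cloud(d)
    r=np.hypot(C[...,0]-.555,C[...,1]-.2553)
    s=(C[...,2]<.0485)&(C[...,2]>.0405)&(r<.0215); P=C[s][:,:2]
    q=P-[.555,.2553]; w,v=np.linalg.eigh(q.T@q) if len(P) else (0,np.eye(2)); print(t,len(P),np.degrees(np.arctan2(v[1,1],v[0,1])),np.sqrt(w/max(len(P),1)))
d=pickle.load(open('s9.pkl','rb')); C=cloud(d)
r=np.hypot(C[...,0]-.5589,C[...,1]-.2551); 
for lo,hi in((.15,.169),(.205,.214),(.22,.28)):
    P=C[(C[...,2]>lo)&(C[...,2]<hi)&(r<.03)]; print(lo,len(P),P.mean(0) if len(P) else 0, cv2.minAreaRect((P[:,:2]*1000).astype(np.float32)) if len(P)>4 else 0)
```

```text
w9 632 122.54046574328336 [0.00387714 0.01187495]
s9 46 110.34983564544028 [0.00687462 0.01336884]
t9 93 120.15864669519236 [0.00505107 0.01200476]
0.15 53 [0.55471213 0.25008688 0.16125762] ((555.5023803710938, 252.60794067382812), (8.36369800567627, 30.7122745513916), 4.693488597869873)
0.205 14 [0.55055252 0.23977527 0.21277646] ((552.886962890625, 241.05404663085938), (17.272367477416992, 41.00847625732422), 73.97549438476562)
0.22 430 [0.55703453 0.24565782 0.25415445] ((559.756591796875, 251.89675903320312), (53.59577178955078, 28.986648559570312), 2.754082441329956)
```

Run:
```python
from h import *
for t,(tx,ty,yaw) in (('w9',(.5589,.2551,100.06)),('w5',(.5507,.2549,185.4))):
    d=pickle.load(open(t+'.pkl','rb')); C=cloud(d)
    T=(tx,ty); r=np.hypot(C[...,0]-tx,C[...,1]-ty)
    zt=(.2338 if t=='w9' else .1519)
    k=(C[...,2]>zt+.034)&(C[...,2]<zt+.047)&(r<.022); P=C[k]
    print(t,'handletop',len(P),P.mean(0)-[tx,ty,zt],cv2.minAreaRect((P[:,:2]*1000).astype(np.float32)),'toolyaw',yaw)
    k=(C[...,2]>zt-.02)&(C[...,2]<zt-.01)&(r<.03); P=C[k]; print('collar',len(P),P[:,2].mean()-zt if len(P) else 0, cv2.minEnclosingCircle((P[:,:2]*1000).astype(np.float32)) if len(P) else 0)
```

```text
w9 handletop 3913 [-0.00228776  0.00426824  0.03766101] ((558.280517578125, 257.7475891113281), (37.76054763793945, 21.88266944885254), 9.39445686340332) toolyaw 100.06
collar 2034 -0.01813520275623251 ((555.9547119140625, 255.0052490234375), 21.87079429626465)
w5 handletop 4255 [-0.00400543  0.00036526  0.04091669] ((549.4310302734375, 254.92015075683594), (22.441198348999023, 39.18058776855469), 6.162164688110352) toolyaw 185.4
collar 2052 -0.014318387269630972 ((550.755615234375, 255.51063537597656), 21.898197174072266)
```

Run:
```python
from h import *
go([.6147,-.238,.235],185.3)
```

```text
t 11.08 p [0.5571 0.2545 0.2306] xyaw 100.07 tilt [ 0.0037  0.0067 -1.    ] F [-0.7 -0.3 -1.7] T [-0.07  0.04 -0.01] w 0.277 q [-0.83  0.4   0.45  1.6  -0.19  1.18 -0.16]
delta cm [-49.5   -2.94  -0.75] turn -85.2
```

{"fn": "arm_command", "kwargs": {
  "deltas": [
    {"xyz": [-3,0,-0.2],"turn": 0,"jaw": 255},
    {"xyz": [-7,-0.5,-0.5],"turn": 0,"jaw": 255},
    {"xyz": [-11,-0.8,-0.5],"turn": 0,"jaw": 255},
    {"xyz": [-15,-1,-0.5],"turn": 0,"jaw": 255},
    {"xyz": [-19,-1.2,-0.5],"turn": 0,"jaw": 255}
  ]
}}

```text
clock: 11.5
position: [0.5776, 0.0636, 0.2332]
ee_rot: [-2.016, -2.406, -0.009]
force: [0.5, -0.0, -0.8]
width: 0.279
```

{"fn": "arm_command", "kwargs": {
  "deltas": [
    {"xyz": [-4,-0.2,0],"turn": -4,"jaw": 255},
    {"xyz": [-8,-0.5,0],"turn": -9,"jaw": 255},
    {"xyz": [-12,-0.8,0],"turn": -14,"jaw": 255},
    {"xyz": [-16,-1,0],"turn": -20,"jaw": 255},
    {"xyz": [-20,-1.2,0],"turn": -25,"jaw": 255}
  ]
}}

```text
clock: 11.92
position: [0.6001, -0.137, 0.2305]
ee_rot: [-1.439, -2.789, -0.009]
force: [0.8, 0.2, -1.0]
width: 0.28
```

{"fn": "arm_command", "kwargs": {
  "deltas": [
    {"xyz": [0,0,0],"turn": -6,"jaw": 255},
    {"xyz": [0,0,0],"turn": -12,"jaw": 255},
    {"xyz": [0,0,0],"turn": -18,"jaw": 255},
    {"xyz": [0,0,0],"turn": -24,"jaw": 255},
    {"xyz": [0,0,0],"turn": -30,"jaw": 255}
  ]
}}

```text
clock: 12.33
position: [0.5992, -0.1369, 0.2289]
ee_rot: [-0.661, -3.066, -0.01]
force: [0.3, 0.5, -1.1]
width: 0.278
```

{"fn": "arm_command", "kwargs": {
  "deltas": [
    {"xyz": [0,0,0],"turn": -6,"jaw": 255},
    {"xyz": [0,0,0],"turn": -12,"jaw": 255},
    {"xyz": [0,0,0],"turn": -18,"jaw": 255},
    {"xyz": [0,0,0],"turn": -24,"jaw": 255},
    {"xyz": [0,0,0],"turn": -30,"jaw": 255}
  ]
}}

```text
clock: 12.75
position: [0.5984, -0.1367, 0.2272]
ee_rot: [0.164, -3.131, -0.012]
force: [0.3, -0.0, -1.0]
width: 0.278
```

Run:
```python
from h import *
go([.6147,-.238,.23],185.3)
```

```text
t 12.75 p [ 0.5984 -0.1367  0.2272] xyaw -174.02 tilt [-0.0064  0.0075 -1.    ] F [ 0.3 -0.  -1. ] T [-0.01  0.04 -0.01] w 0.278 q [-0.01  0.4   0.21  1.57 -0.1   1.18  1.9 ]
delta cm [ -0.57 -10.24  -0.37] turn 0.7
```

{"fn": "arm_command", "kwargs": {
  "deltas": [
    {"xyz": [-0.2,-3.5,0],"turn": 0.7,"jaw": 255},
    {"xyz": [-0.4,-7,0],"turn": 0.7,"jaw": 255},
    {"xyz": [-0.57,-10.2,0],"turn": 0.7,"jaw": 255},
    {"xyz": [-0.57,-10.2,0],"turn": 0.7,"jaw": 255}
  ]
}}

```text
clock: 13.08
position: [0.6126, -0.2461, 0.2244]
ee_rot: [0.131, -3.129, -0.005]
force: [-2.1, -0.5, -0.9]
width: 0.28
```

{"fn": "arm_command", "kwargs": {
  "deltas": [
    {"xyz": [0,0,0],"turn": 0,"jaw": 255},
    {"xyz": [0,0,0],"turn": 0,"jaw": 255}
  ]
}}

```text
clock: 13.25
position: [0.6113, -0.2472, 0.2226]
ee_rot: [0.128, -3.126, -0.006]
force: [-1.1, -0.4, -1.8]
width: 0.28
```

Run:
```python
from h import *
d=snap('wrist','w10'); C=cloud(d); Z=C[...,2]; f=d['frame']; hsv=cv2.cvtColor(f,cv2.COLOR_RGB2HSV)
go([.6152,-.2379,.19],185.3)
p=observe()['position']
r=np.hypot(C[...,0]-p[0],C[...,1]-p[1]); P=C[(Z>p[2]-.02)&(Z<p[2]-.01)&(r<.03)]
print('collar',P[:,2].mean()-p[2],cv2.minEnclosingCircle((P[:,:2]*1000).astype(np.float32)))
near=(C[...,0]>.45)&(C[...,0]<.7)&(C[...,1]<-.19)&(C[...,1]>-.3)
w=near&(Z>.074)&(Z<.086)&(hsv[...,0]<25)&(hsv[...,1]>80); print('rack',cv2.minAreaRect((C[w][:,:2]*1000).astype(np.float32)))
P=C[near&(Z>.15)&(Z<.16)&(C[...,0]<.58)]; print('ptd',P.mean(0))
```

```text
t 13.3 p [ 0.6118 -0.2458  0.2231] xyaw -175.22 tilt [-0.012   0.0038 -0.9999] F [-0.4 -0.8 -0.7] T [ 0.09 -0.08 -0.02] w 0.281 q [ 0.14  0.49  0.25  1.45 -0.12  1.23  2.06]
delta cm [-0.44  0.74  3.3 ] turn -0.5
collar -0.016159721395358234 ((610.4337768554688, -246.94976806640625), 21.875324249267578)
rack ((579.2428588867188, -241.45851135253906), (159.08103942871094, 65.28605651855469), 5.182542324066162)
ptd [ 0.54179634 -0.24503115  0.15439977]
```

View pics/w10.png

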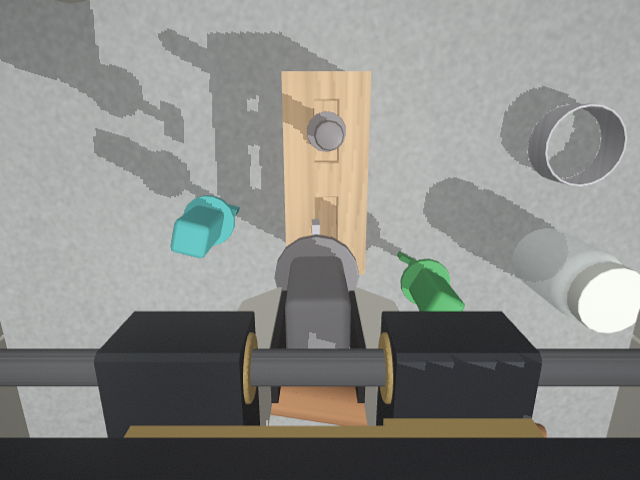

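{"fn": "arm_command", "kwargs": {
  "deltas": [
    {"xyz": [-0.25,0.4,0],"turn": 0,"jaw": 255},
    {"xyz": [-0.55,0.8,1],"turn": 0,"jaw": 255},
    {"xyz": [-0.55,0.8,2.5],"turn": 0,"jaw": 255},
    {"xyz": [-0.55,0.8,4],"turn": 0,"jaw": 255},
    {"xyz": [-0.55,0.8,4.3],"turn": 0,"jaw": 255}
  ]
}}

```text
clock: 13.72
position: [0.6151, -0.2345, 0.1768]
ee_rot: [0.134, -3.123, -0.01]
force: [-0.3, 0.2, -1.4]
width: 0.278
```

{"fn": "arm_command", "kwargs": {
  "deltas": [
    {"xyz": [0,0,0],"turn": 0,"jaw": 255},
    {"xyz": [0,0,0],"turn": 0,"jaw": 255}
  ]
}}

```text
clock: 13.88
position: [0.6152, -0.2329, 0.1763]
ee_rot: [0.136, -3.122, -0.012]
force: [-0.3, -0.4, -0.8]
width: 0.278
```

Run:
```python
from h import *
d=snap('side','s11'); cv2.imwrite('pics/s11c.png',cv2.resize(d['frame'][200:380,340:500],None,fx=3,fy=3,interpolation=cv2.INTER_CUBIC)[:,:,::-1])
go([.6165,-.2375,.15],185.3)
```

```text
t 13.93 p [ 0.6155 -0.2335  0.177 ] xyaw -175.02 tilt [-0.0157  0.0062 -0.9999] F [ 0.5  0.4 -0.9] T [ 0.02 -0.01 -0.01] w 0.281 q [ 0.13  0.52  0.23  1.51 -0.13  1.14  2.05]
delta cm [-0.1  -0.43  2.7 ] turn -0.3
```

View pics/s11c.png

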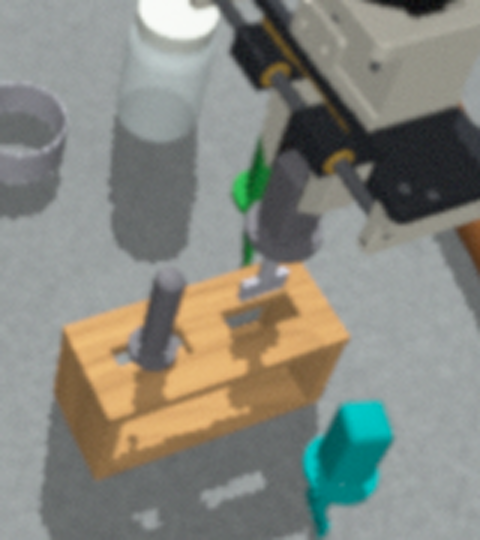

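The blade is just above the slot and about 4 mm off in y. I correct that and lower it.

{"fn": "arm_command", "kwargs": {
  "deltas": [
    {"xyz": [-0.1,-0.4,0],"turn": 0,"jaw": 255},
    {"xyz": [-0.1,-0.43,0.3],"turn": 0,"jaw": 255},
    {"xyz": [-0.1,-0.43,1],"turn": 0,"jaw": 255},
    {"xyz": [-0.1,-0.43,2],"turn": 0,"jaw": 255},
    {"xyz": [-0.1,-0.43,2.7],"turn": 0,"jaw": 255}
  ]
}}

```text
clock: 14.35
position: [0.616, -0.2374, 0.1486]
ee_rot: [0.135, -3.122, -0.011]
force: [0.0, 0.1, -0.5]
width: 0.279
```

Run:
```python
from h import *
d=snap('side','s12'); cv2.imwrite('pics/s12c.png',cv2.resize(d['frame'][200:380,340:500],None,fx=3,fy=3,interpolation=cv2.INTER_CUBIC)[:,:,::-1])
go([.6162,-.2377,.101],185.3)
```

```text
t 14.4 p [ 0.6151 -0.237   0.147 ] xyaw -175.02 tilt [-0.0189  0.0073 -0.9998] F [-0.   0.7 -1.7] T [ 0.06  0.05 -0.03] w 0.278 q [ 0.14  0.55  0.23  1.54 -0.14  1.09  2.06]
delta cm [-0.18 -0.12  4.6 ] turn -0.3
```

View pics/s12c.png

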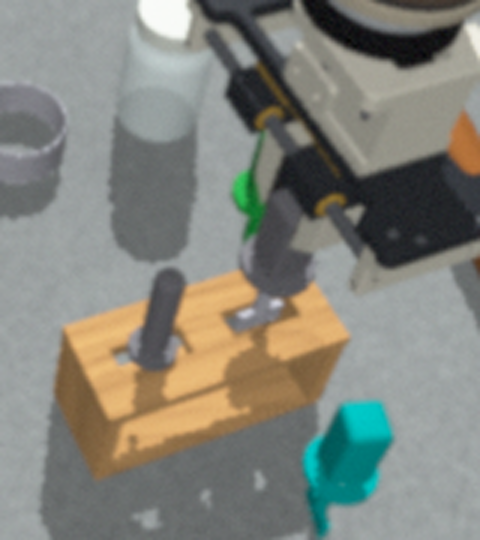

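The blade is in the rack slot, so I continue down.

{"fn": "arm_command", "kwargs": {
  "deltas": [
    {"xyz": [-0.15,-0.1,1],"turn": 0,"jaw": 255},
    {"xyz": [-0.15,-0.1,2],"turn": 0,"jaw": 255},
    {"xyz": [-0.15,-0.1,3],"turn": 0,"jaw": 255},
    {"xyz": [-0.15,-0.1,3.9],"turn": 0,"jaw": 255},
    {"xyz": [-0.15,-0.1,4.1],"turn": 0,"jaw": 255}
  ]
}}

```text
clock: 14.82
position: [0.6148, -0.2371, 0.1036]
ee_rot: [0.135, -3.117, -0.014]
force: [0.2, -0.2, -1.5]
width: 0.277
```

{"fn": "arm_command", "kwargs": {
  "deltas": [
    {"xyz": [0,0,0.2],"turn": 0,"jaw": 255},
    {"xyz": [0,0,0.3],"turn": 0,"jaw": 255},
    {"xyz": [0,0,0.3],"turn": 0,"jaw": 255}
  ]
}}

```text
clock: 15.07
position: [0.6148, -0.2372, 0.1012]
ee_rot: [0.135, -3.118, -0.014]
force: [-1.7, 0.8, 1.3]
width: 0.279
```

Run:
```python
from h import *
d=snap('side','s13'); cv2.imwrite('pics/s13c.png',cv2.resize(d['frame'][200:380,340:500],None,fx=3,fy=3,interpolation=cv2.INTER_CUBIC)[:,:,::-1])
go([.6152,-.2379,.101],185.3)
```

```text
t 15.12 p [ 0.6148 -0.2372  0.1012] xyaw -175.02 tilt [-0.0213  0.008  -0.9997] F [-1.3  1.   2.2] T [0.13 0.37 0.02] w 0.276 q [ 0.15  0.6   0.22  1.59 -0.15  1.    2.07]
delta cm [-0.03 -0.07  0.02] turn -0.3
```

View pics/s13c.png

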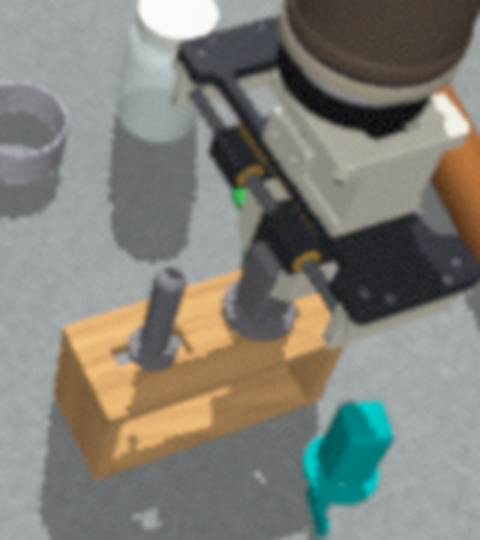

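The collar is seated: same z as at the grasp, with a slight upward force. I release gently.

{"fn": "arm_command", "kwargs": {
  "deltas": [
    {"xyz": [0,0,0],"turn": 0,"jaw": 175},
    {"xyz": [0,0,0],"turn": 0,"jaw": 150},
    {"xyz": [0,0,0],"turn": 0,"jaw": 120},
    {"xyz": [0,0,0],"turn": 0,"jaw": 100},
    {"xyz": [0,0,0],"turn": 0,"jaw": 100}
  ]
}}

```text
clock: 15.53
position: [0.6149, -0.2372, 0.1012]
ee_rot: [0.135, -3.118, -0.014]
force: [-0.1, 1.1, -0.1]
width: 0.556
```

Run:
```python
from h import *
d=snap('side','s14'); cv2.imwrite('pics/s14c.png',cv2.resize(d['frame'][200:380,340:500],None,fx=3,fy=3,interpolation=cv2.INTER_CUBIC)[:,:,::-1])
go([.6152,-.2379,.25],185.3)
```

```text
t 15.58 p [ 0.6149 -0.2371  0.1011] xyaw -175.01 tilt [-0.0213  0.008  -0.9997] F [-1.  -0.6 -0.8] T [ 0.06 -0.03 -0.04] w 0.588 q [ 0.15  0.6   0.22  1.59 -0.15  1.    2.07]
delta cm [  0.28   0.07 -14.88] turn -0.3
```

View pics/s14c.png

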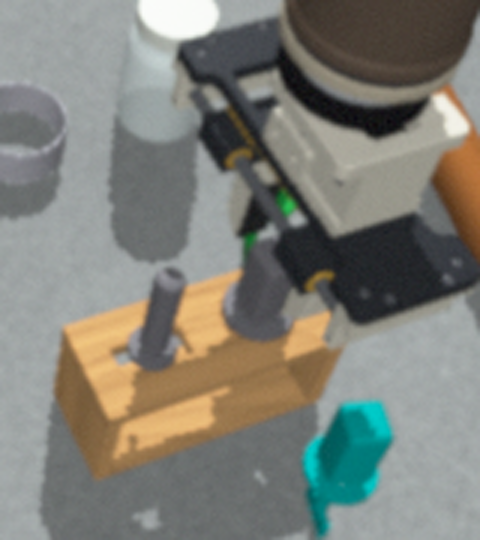

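{"fn": "arm_command", "kwargs": {
  "deltas": [
    {"xyz": [0,0,-1],"turn": 0,"jaw": 100},
    {"xyz": [0,0,-3],"turn": 0,"jaw": 100},
    {"xyz": [0,0,-6],"turn": 0,"jaw": 100},
    {"xyz": [0,0,-9],"turn": 0,"jaw": 100},
    {"xyz": [0,0,-12],"turn": 0,"jaw": 100}
  ]
}}

```text
clock: 16.0
position: [0.6172, -0.2382, 0.2232]
ee_rot: [0.135, -3.118, -0.014]
force: [0.4, -0.3, -0.3]
width: 0.61
```

{"fn": "arm_command", "kwargs": {
  "deltas": [
    {"xyz": [2,4,-2],"turn": 0,"jaw": 100},
    {"xyz": [4,8,-3],"turn": 0,"jaw": 100},
    {"xyz": [6,12,-3],"turn": 0,"jaw": 100},
    {"xyz": [7,14,-3],"turn": 0,"jaw": 100},
    {"xyz": [7,14,-3],"turn": 0,"jaw": 100}
  ]
}}

```text
clock: 16.42
position: [0.5336, -0.0977, 0.2576]
ee_rot: [0.147, -3.118, -0.02]
force: [1.6, 0.6, -0.6]
width: 0.61
```

{"fn": "arm_command", "kwargs": {
  "deltas": [
    {"xyz": [0,0,0],"turn": 0,"jaw": 100},
    {"xyz": [0,0,0],"turn": 0,"jaw": 100},
    {"xyz": [0,0,0],"turn": 0,"jaw": 100}
  ]
}}

```text
clock: 16.67
position: [0.534, -0.0983, 0.2581]
ee_rot: [0.146, -3.119, -0.019]
force: [0.3, -0.9, -0.4]
width: 0.609
```

Run:
```python
from h import *
s=snap('side','s15'); t=snap('top','t15'); go([0.6,0,.25])
for n,d in(('side',s),('top',t)):
    C=cloud(d); Z=C[...,2]
    sl=(Z<.0485)&(Z>.0405)&(np.hypot(C[...,0]-.555,C[...,1]-.2553)<.0215); q=C[sl][:,:2]-[.555,.2553]
    if len(q): w,v=np.linalg.eigh(q.T@q); print(n,'slot',len(q),np.degrees(np.arctan2(v[1,1],v[0,1])))
    k=(Z>.134)&(Z<.15)&(np.hypot(C[...,0]-.615,C[...,1]+.238)<.025); P=C[k]
    if len(P): print(n,'handle top',len(P),P.mean(0),P[:,2].max(),cv2.minAreaRect((P[:,:2]*1000).astype(np.float32)))
cv2.imwrite('pics/s15c.png',cv2.resize(s['frame'][120:400,240:500],None,fx=2.1,fy=2.1,interpolation=cv2.INTER_CUBIC)[:,:,::-1])
```

```text
t 16.77 p [ 0.5339 -0.0989  0.2576] xyaw -174.69 tilt [-0.0209  0.0112 -0.9997] F [ 0.4  0.1 -0. ] T [ 0.07 -0.02 -0.02] w 0.605 q [-0.07  0.27  0.21  1.68 -0.07  1.21  1.82]
delta cm [-7.51  9.23  0.73] turn None
side slot 42 103.32766509544847
side handle top 215 [ 0.61157621 -0.23945978  0.14074412] 0.1442134667704117 ((612.2052001953125, -237.7310333251953), (25.428367614746094, 26.06209945678711), 7.759658336639404)
top slot 90 121.08618062725262
top handle top 41 [ 0.61371988 -0.24748665  0.14109629] 0.14679818291807756 ((615.0084838867188, -247.54681396484375), (7.842652320861816, 24.805599212646484), 86.68488311767578)
```

View pics/s15c.png

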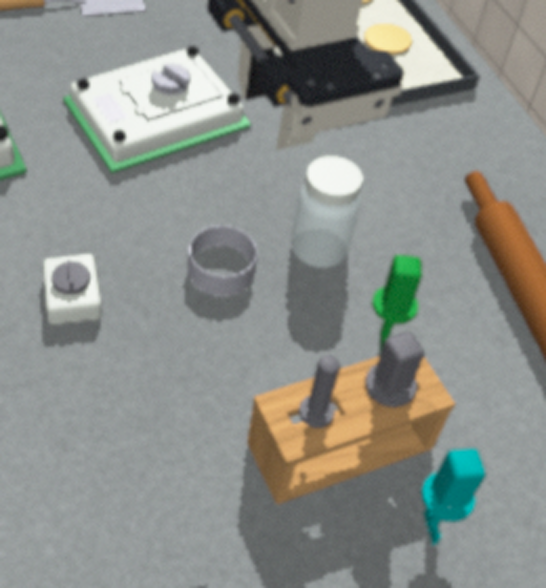

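View pics/t15.png

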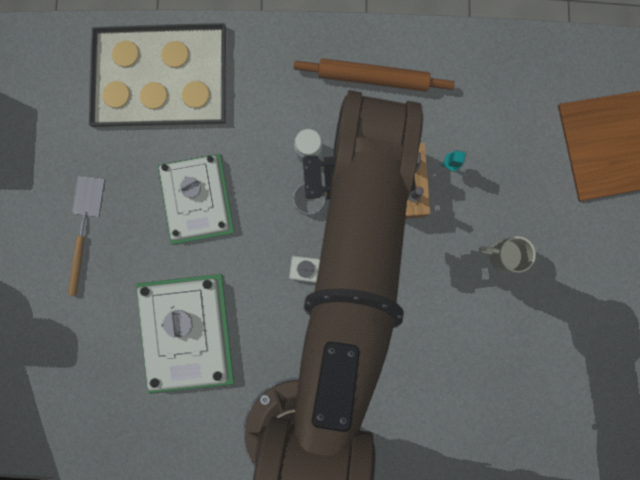

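The driver stands upright in its slot, the screw is turned, the bystanders have not moved, and the gripper is clear of everything. I hand in the job.

```bash
python3 -c "
from cell import sign_off,observe
print(observe()['clock'],sign_off())"
```

```text
the job is handed in; nothing more can be done
16.7667 None
```

The battery cover is locked and the screwdriver is back in its slot in the rack. I handed the job in at 16.8 s of the 54 s allowed.

I took the grey square-handled screwdriver from the rack, set its blade in the screw on the smaller scales and pressed to the stop (10–15 N). I turned it clockwise under pressure until the torque rose from about 0.1 to 0.8 N m at the stop, then lifted it out and released it in the rack.

**Lock:** the wrist camera shows the slot turned about 63° (1.09 rad), from 5° to −57.5°. With the unknown start of 0 to 0.15 rad, the screw stands at 1.09 to 1.24 rad, above the 0.9 that counts as locked. The top camera gave 121° for the same slot direction both just after the turn and at the end, so the screw stayed put.

**Screwdriver:** the side camera puts the handle top within about 2 mm of where it was, at 0.14 m height, with the handle upright and the collar on the rack. At the end the gripper was open and clear of everything. In the last pictures the other things look undisturbed, judged by eye only.

**Checks that disagreed:**
- The side camera put the slot at 103–110°, but with only about 45 depth points at a slant, so I trusted the wrist and top views.
- The last top-view handle reading was partly hidden by the arm.
- The tool had tilted by about 1.2° by the end, with no effect seen.

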